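# Slide the hotplate under the saucepan up to boost

## Robot

A 6-joint arm with a two-finger parallel gripper is mounted at the origin on the work surface. World frame = base frame: x ahead of the robot, y to its left, z up, the work surface at z = 0. Lengths are in m, angles in rad, forces in N, time in s.
With the tool pointing down it reaches from about 0.375 to 0.975 m from the base axis. Payload 3.8 kg.
Tool frame: the origin (TCP) lies on the mounting face of the last link; the fingertips stand 173 mm ahead of it and the grasp point (between the pads) lies 155 mm ahead of it; z points along the fingers, y is the line along which they close (so a half turn about z gives the same grasp; the last joint's range is limited). The gripper opens to 85 mm and grips with 20 to 120 N. Pads are 22 mm wide; open, the fingers measure 114 mm over their backs; the gripper's body (76 mm by 85 mm) begins 54 mm behind the grasp point. The pads swing forward as they close: fully open they stand 13 mm farther back than shut.
Start: joints at [-1.249, 0.264, 1.604, -0, 1.274, -0.037], TCP at [0.237, -0.632, 0.405] pointing down, gripper open.
Joint ranges: [-2.63, 2.63], [-0.94, 2.18], [0.31, 2.57], [-1.31, 4.45], [0, 2.66], [-2.55, 2.55]. Speed limits (rad/s): [2.57, 2.57, 3.14, 3.14, 3.14, 3.14].

## Interface

Orientations are given as a rotation vector (axis times angle).
In Python, from workcell import bot gives the robot as it stands.
- The arm moves only by the tool drive_tool, never from a script. Its argument "increments" is a list of rows, each an object with "delta_pos": the shift along the tool's x, y, z in mm, a list of three; "turn": the turn about the tool's z in rad; "jaw": the opening, from -1 (shut) to 1 (fully open). A call has 1 to 8 rows; each row shifts and turns the commanded pose from where the row before left it, along the tool's axes as they then stand; what a row does not reach is not made up. A row lasts 1/12 s, in which the tool goes at most 41.7 mm and 7.16 degrees, less where a joint would pass 70% of its speed; a pose out of reach is approached as far as the arm can. A call is refused whole if a number of a shift passes 41.7 or a number of a turn 0.125, either way. A call with a gripper value outside its range is refused whole. The fingers move at their own pace and stop on an object; "grip_force" is the grip in N (left out, the last holds). Time passes only in rows, so rows that do not move let the fingers close. It gives the time, the measured TCP pose, the force, the opening and the grip force at its end, in the units of the state.
- bot.read_state(): the state, without advancing time (a new reading comes with each control period).
- bot.read_camera(name): name is "scene" or "side" or "wrist"; returns a dict with "pixels" (400x640x3 uint8, red, green, blue), "fovy" (degrees; the focal length in pixels is half the picture's height over the tangent of half this angle, whatever the lens; pixels are square), "cx", "cy" (the principal point, pixels), "camera_from_world" (4x4, takes a point from world to camera coordinates); the wrist camera has in their place "hand_eye" (4x4, takes a point from camera to tool coordinates, whose origin is the TCP and whose axes are the flange's). Camera axes: x right, y down, z forward; pixel columns grow to the right and rows downward; lengths in m; the calibration is good to about 2 mm. A picture is of the moment at which its call begins: read the wrist's pose just before it. There is no depth.
- bot.finish_job(): hands the job in; it is judged then, once.
The state is a dict: "time": time; "q": joint angles; "joint_vel": joint speeds; "joint_torque": joint torques, N m; "tool_pos": TCP position; "tcp_rot": TCP orientation; "wrist_force": force on the tool from outside, world axes, zero at the start; "torque": the same for the moment, N m; "width": opening from 0.0 (shut) to 1.0 (fully open); "grip_force": force on a finger pad.
Only numpy, scipy, OpenCV 4.12 (cv2) and the standard library are available. Lean on these libraries where they do the work, as an engineer would, in place of code of your own. Each camera call takes 0.05 s, during which the arm holds its last target. There are 200 camera calls.

## Task

The steel saucepan on the double induction hotplate has to boil fast. On the touch slider that belongs to the plate it stands on (left slider for the left plate, right slider for the right), put the closed fingertips on the white-dot low end, slide them along the slider in one light, unbroken stroke to the red high end, and keep them resting lightly there, because boost needs the finger kept on: the program finishes while the fingertips still rest on the red end. Do not press hard, touch neither the other slider nor the three round keys between them, and leave the pans and everything else standing where they are.

Things in the scene. Friction and masses are not known exactly. Their poses are not given: they have to be found in the camera images.
- hob: Double induction hotplate, fixed, its glass rigid: black glass on a dark housing, 600 mm wide (y), 400 deep (x), 60 high, turned by up to 12 degrees. Origin: centre of its underside. -x is the front (to the robot), +y its left as the robot sees it, z up. Two plates with pale printed rings (210 mm) lie side by side at the rear; the controls are in one row 45 mm from the front edge.
- left_plate (a point): Centre of the left heating plate's printed ring, on the glass (60 mm above the worktop).
- right_plate (a point): Centre of the right heating plate's printed ring, on the glass.
- left_low: Low end of the left plate's touch slider: grey patch 18 x 24 mm with a white dot. Origin: centre of its touch surface, 0.5 mm above the glass; axes as the hotplate's. The slider is a straight, level grey strip, 18 mm wide, 160 mm long, parallel to the front edge; its white ticks grow from the low end (left, +y) to the high end (right, -y).
- left_rise1: Part of the left slider between its low end and its middle, 48 mm long, its centre 32 mm from the middle one, level with the rest. Origin: centre of its touch surface.
- left_mid: Middle of the left slider, 68 mm from the centre of either end patch. Origin: centre of its touch surface.
- left_rise2: Part of the left slider between its middle and its high end, 48 mm long, its centre 32 mm from the middle one, level with the rest. Origin: centre of its touch surface.
- left_high: High (boost) end of the left plate's slider: patch 18 x 24 mm with a red bar, at the slider's right (-y) end. Origin: centre of its touch surface.
- right_low: Low end of the right plate's touch slider, made like the left one: white dot, at its left (+y) end. Origin: centre of its touch surface.
- right_rise1: Part of the right slider between its low end and its middle, 48 mm long, its centre 32 mm from the middle one, level with the rest. Origin: centre of its touch surface.
- right_mid: Middle of the right slider, 68 mm from the centre of either end patch. Origin: centre of its touch surface.
- right_rise2: Part of the right slider between its middle and its high end, 48 mm long, its centre 32 mm from the middle one, level with the rest. Origin: centre of its touch surface.
- right_high: High (boost) end of the right plate's slider: patch 18 x 24 mm with a red bar, at the slider's right (-y) end. Origin: centre of its touch surface.
- keys: Row of three round touch keys, 20 mm across, 42 mm apart, in line with the sliders and midway between them (the nearest slider end is 43 mm from a key's edge). Not to be touched. Origin: centre of the middle key's touch surface.
- saucepan: Stainless steel saucepan with lid, 180 mm across, 145 mm high with the black lid knob, about 1.7 kg, loose; it stands on the left or the right plate. Its long handle (along its +x, reaching 245 mm from the centre, 88 mm up, black grip) points to the back. Origin: centre of its underside.
- casserole: Red enamelled cast-iron casserole with lid, 205 mm across, 133 mm high, two loop handles along its x, about 3.2 kg, loose; it stands on the other plate. Origin: centre of its underside.
- spoon: Wooden spoon, 250 mm long, lying on the glass between the two pans, handle towards the front. Origin: underside, near its middle.
- pepper_mill: Dark wooden pepper mill, 58 mm across, 172 mm high, standing left of the hotplate. Origin: centre of its underside.
- salt_jar: White ceramic salt jar with steel cap, 60 mm across, 85 mm high, left of the hotplate. Origin: centre of its underside.
- mug: Blue mug, 84 mm across, 95 mm high, right of the hotplate, handle at its +y. Origin: centre of its underside.

How it is judged:
By the outcome, as a careful person would: the job done as asked, in the order asked, and still so for the second after the job is handed in, while the arm keeps its last pose, push and grip.
It also fails if it takes over 42 s, if anything falls off the work surface, if the arm or the gripper's body presses on something with over 40 N, if the wrist force passes 120 N, or if a joint passes its speed limit or range.

## Working session

There is one attempt and no reset: what is moved stays moved. The work goes in short steps, Python scripts to look and compute and a tool call to move; the robot and the scene stay as the last step left them, time stands still between calls to the robot, and variables do not carry over. Pictures are saved under pics/ and viewed, at most 10 in all, crops included, and the job is handed in when it is done.

Besides the shell and the picture viewer there is one more tool, called after "Request:" as a command line: name --argument value ..., lists and objects as JSON in quotes. drive_tool: Moves the arm, as the interface text tells. Its arguments: {"type":"object","properties":{"increments":{"type":"array"},"grip_force":{"type":"number"}},"required":["increments"]}

```bash
mkdir -p pics; cat > h.py <<'E'
import numpy as np, cv2
from workcell import bot
from scipy.spatial.transform import Rotation as R
def T(s):
    M=np.eye(4); M[:3,:3]=R.from_rotvec(s["tcp_rot"]).as_matrix(); M[:3,3]=s["tool_pos"]; return M
def grab(name,fn):
    s=bot.read_state(); c=bot.read_camera(name)
    cv2.imwrite("pics/"+fn+".png",c["pixels"][:,:,::-1])
    W=T(s)@c["hand_eye"] if name=="wrist" else np.linalg.inv(c["camera_from_world"])
    f=200/np.tan(np.radians(c["fovy"])/2)
    np.savez("pics/"+fn+".npz",W=W,f=f,cx=c["cx"],cy=c["cy"]); return s
def toworld(fn,px,z):
    d=np.load("pics/"+fn+".npz"); o=d["W"][:3,3]; out=[]
    for u,v in px:
        r=d["W"][:3,:3]@np.array([(u-d["cx"])/d["f"],(v-d["cy"])/d["f"],1]); out.append(o+r*(z-o[2])/r[2])
    return np.array(out)
E
python3 - <<'E'
from h import *
s=grab("scene","s1"); grab("side","d1")
print({k:np.round(v,3) for k,v in s.items()})
print(np.round(T(s),3))
a=cv2.imread("pics/s1.png");b=cv2.imread("pics/d1.png")
for n in("s1","d1"):
    d=np.load(f"pics/{n}.npz");print(np.round(d["W"],2),d["f"])
E
```

```text
{'time': np.float64(0.0), 'q': array([-1.249,  0.265,  1.605, -0.   ,  1.274, -0.037]), 'joint_vel': array([-0.   , -0.002,  0.001,  0.   , -0.001, -0.001]), 'joint_torque': array([ 2.0000e-03, -5.1511e+01, -3.6731e+01,  0.0000e+00,  1.3000e-02,
       -0.0000e+00]), 'tool_pos': array([ 0.237, -0.632,  0.403]), 'tcp_rot': array([-3.089e+00, -5.600e-01,  1.000e-03]), 'wrist_force': array([ 0.216,  0.406, -0.129]), 'torque': array([-0.016,  0.002, -0.039]), 'grip_force': np.float64(0.0), 'width': np.float64(0.998)}
[[ 0.936  0.351 -0.001  0.237]
 [ 0.351 -0.936  0.002 -0.632]
 [ 0.    -0.002 -1.     0.403]
 [ 0.     0.     0.     1.   ]]
[[-0.65  0.62 -0.43  1.17]
 [ 0.76  0.54 -0.37  0.5 ]
 [ 0.   -0.57 -0.82  1.2 ]
 [ 0.    0.    0.    1.  ]] 444.66744232956427
[[-1.   -0.02  0.01  0.56]
 [-0.02  0.49 -0.87  1.03]
 [ 0.01 -0.87 -0.49  0.65]
 [ 0.    0.    0.    1.  ]] 366.16610064814995
```

View pics/s1.png

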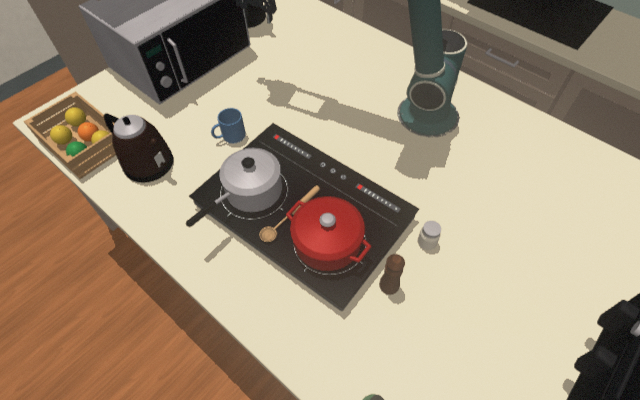

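View pics/d1.png

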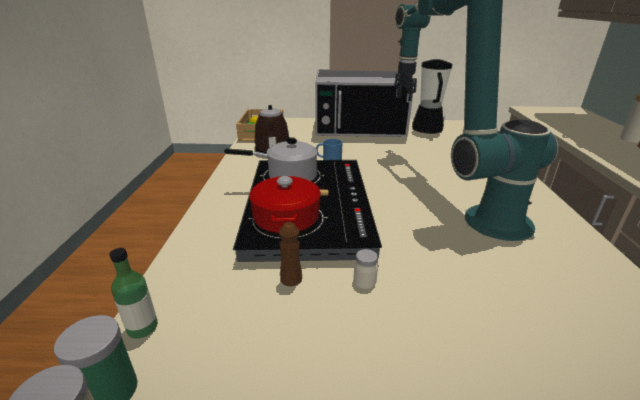

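The scene view shows the steel saucepan at (250,180) on the robot's right plate, away from the salt jar at (430,235). So the right slider is the one to use: red end near (277,137), low end near (311,157).

```bash
python3 - <<'E'
from h import *
n=["Rhigh","Rlow","keyL","keyM","keyR","Lhigh","Llow","corner FR","corner FL"]
p=toworld("s1",[(277,137),(310,156),(344,177),(333,171),(323,164),(361,187),(398,209),(273,125),(418,208)],.0605)
for a,b in zip(n,p):print(a,b.round(3))
d=p[6]-p[0];print(np.linalg.norm(d),np.degrees(np.arctan2(-d[0],d[1])))
p=toworld("d1",[(348,165),(351,181),(357,210),(362,235)],.0605);print(p.round(3))
img=cv2.imread("pics/s1.png")[110:230,250:430];cv2.imwrite("pics/s1c.png",cv2.resize(img,None,fx=4.4,fy=4.4,interpolation=cv2.INTER_CUBIC))
E
```

```text
Rhigh [ 0.493 -0.304  0.06 ]
Rlow [ 0.482 -0.161  0.06 ]
keyL [ 0.475 -0.019  0.06 ]
keyM [ 0.48  -0.062  0.06 ]
keyR [ 0.479 -0.106  0.06 ]
Lhigh [0.471 0.047 0.06 ]
Llow [0.462 0.184 0.06 ]
corner FR [ 0.462 -0.354  0.06 ]
corner FL [0.419 0.229 0.06 ]
0.4893551281218821 3.647989389248587
[[ 0.488 -0.306  0.06 ]
 [ 0.483 -0.162  0.06 ]
 [ 0.472  0.044  0.06 ]
 [ 0.466  0.181  0.06 ]]
```

View pics/s1c.png

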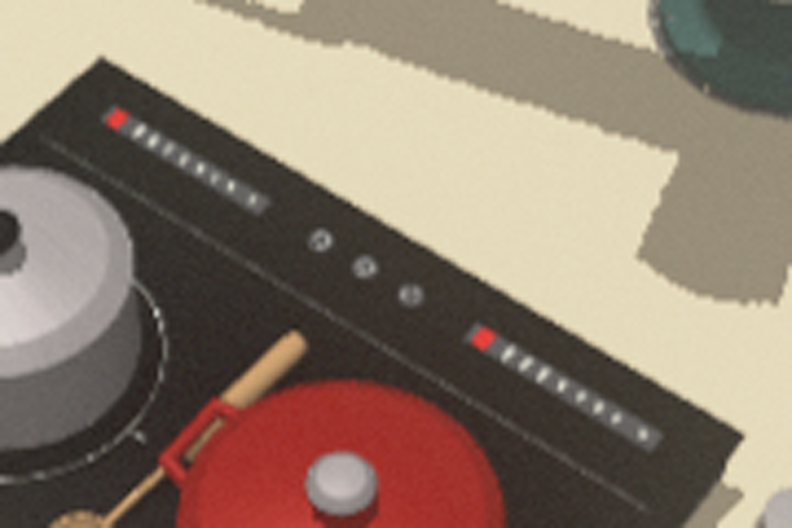

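The crop confirms it: the right slider's red end is at crop (117,118) and its white dot at (258,200). The spacing from the keys also matches the given sizes. Low end ≈ (0.482,-0.168), high end ≈ (0.491,-0.304). I'll go above the low end with the jaw shut.

Request:
drive_tool --increments '[{"delta_pos": [28, -25, 0], "turn": 0, "jaw": -1}, {"delta_pos": [28, -25, 0], "turn": 0, "jaw": -1}, {"delta_pos": [28, -25, 0], "turn": 0, "jaw": -1}, {"delta_pos": [28, -25, 0], "turn": 0, "jaw": -1}, {"delta_pos": [28, -25, 0], "turn": 0, "jaw": -1}, {"delta_pos": [28, -25, 0], "turn": 0, "jaw": -1}, {"delta_pos": [28, -25, 0], "turn": 0, "jaw": -1}, {"delta_pos": [28, -25, 0], "turn": 0, "jaw": -1}]' --grip_force 20

```text
time: 0.77
tool_pos: [0.3768, -0.3642, 0.4042]
tcp_rot: [-3.091, -0.56, 0.0]
wrist_force: [0.7, 0.5, 0.7]
width: 0.004
grip_force: 0.0
```

Request:
drive_tool --increments '[{"delta_pos": [28, -25, 0], "turn": 0, "jaw": -1}, {"delta_pos": [28, -25, 0], "turn": 0, "jaw": -1}, {"delta_pos": [28, -25, 0], "turn": 0, "jaw": -1}, {"delta_pos": [28, -25, 0], "turn": 0, "jaw": -1}, {"delta_pos": [0, 0, 0], "turn": 0.1, "jaw": -1}, {"delta_pos": [0, 0, 0], "turn": 0.1, "jaw": -1}, {"delta_pos": [0, 0, 0], "turn": 0.09, "jaw": -1}, {"delta_pos": [0, 0, 0], "turn": 0, "jaw": -1}]'

```text
time: 1.43
tool_pos: [0.4463, -0.2325, 0.4042]
tcp_rot: [-3.139, -0.106, 0.001]
wrist_force: [-0.1, -0.4, 0.8]
width: 0.002
grip_force: 0.0
```

```bash
python3 - <<'E'
from h import *
s=grab("wrist","w1");print(T(s).round(4),s["time"],s["width"],s["wrist_force"])
E
```

```text
[[ 9.977e-01  6.770e-02 -8.000e-04  4.463e-01]
 [ 6.770e-02 -9.977e-01  4.000e-04 -2.325e-01]
 [-8.000e-04 -5.000e-04 -1.000e+00  4.042e-01]
 [ 0.000e+00  0.000e+00  0.000e+00  1.000e+00]] 1.4333 0.001638896981377654 [-0.11988348 -0.38423469  0.81218731]
```

View pics/w1.png

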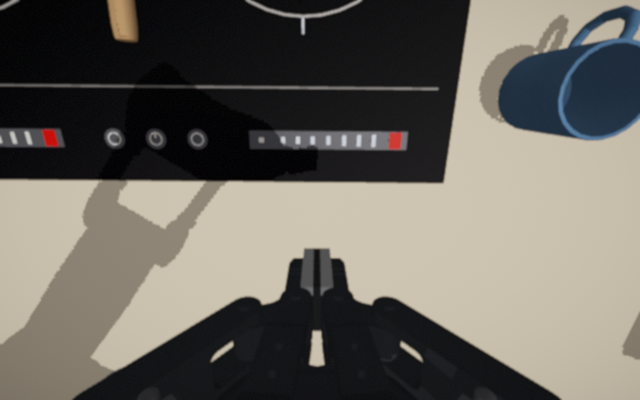

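The wrist view shows the right slider from (250,140), with the dot at (262,140), to (408,141), with the red bar at (396,141). The keys are at (114/156/198,138), and the mug is well clear on the right.

```bash
python3 - <<'E'
from h import *
p=toworld("w1",[(250,140),(262,140),(396,141),(408,141),(156,138.5),(198,139)],.0605)
print(p.round(4))
d=p[3]-p[0];L=np.linalg.norm(d);d/=L;m=(p[0]+p[3])/2;print("len",L,"yaw",np.degrees(np.arctan2(d[0],-d[1])))
s=bot.read_state();M=T(s)
for n,q in(("low",m-.068*d),("high",m+.068*d)):
    q=q.copy();q[2]=.0605+.173;print(n,q.round(4),((M[:3,:3].T@(q-M[:3,3]))*1000).round(1))
W=np.load("pics/w1.npz")
# tip pixel check: where the tip at 173mm projects
q=np.linalg.inv(W["W"])@(M@np.array([0,0,.173,1]));print(W["f"]*q[:2]/q[2]+[W["cx"],W["cy"]])
E
```

```text
[[ 0.4825 -0.1616  0.0605]
 [ 0.4833 -0.1737  0.0605]
 [ 0.4916 -0.3097  0.0605]
 [ 0.4924 -0.3218  0.0605]
 [ 0.4775 -0.0664  0.0605]
 [ 0.4799 -0.1089  0.0605]]
len 0.1605583643603757 yaw 3.549185013427909
low [ 0.4833 -0.1738  0.2335] [ 41.3 -56.1 170.7]
high [ 0.4917 -0.3096  0.2335] [ 40.   79.9 170.6]
[317.79402202 261.88026103]
```

Request:
drive_tool --increments '[{"delta_pos": [10, -14, 20], "turn": 0, "jaw": -1}, {"delta_pos": [10, -14, 25], "turn": 0, "jaw": -1}, {"delta_pos": [10, -14, 25], "turn": 0, "jaw": -1}, {"delta_pos": [10, -14, 25], "turn": 0, "jaw": -1}, {"delta_pos": [0, 0, 25], "turn": 0, "jaw": -1}, {"delta_pos": [0, 0, 20], "turn": 0.005, "jaw": -1}, {"delta_pos": [0, 0, 0], "turn": 0, "jaw": -1}, {"delta_pos": [0, 0, 0], "turn": 0, "jaw": -1}]'

```text
time: 2.15
tool_pos: [0.4816, -0.1744, 0.2634]
tcp_rot: [-3.138, -0.102, 0.005]
wrist_force: [0.1, -0.2, 0.3]
width: -0.001
grip_force: 0.0
```

```bash
python3 - <<'E'
from h import *
s=grab("wrist","w2");M=T(s);print(M.round(4),s["time"],s["wrist_force"])
W=np.load("pics/w2.npz");I=np.linalg.inv(W["W"])
for x,y in((.4833,-.1738),(.482,-.170)):
  q=I@[x,y,.0605,1];print("low",W["f"]*q[:2]/q[2]+[W["cx"],W["cy"]])
q=I@(M@np.array([0,0,.173,1]));print("tip",W["f"]*q[:2]/q[2]+[W["cx"],W["cy"]])
E
```

```text
[[ 0.9979  0.0652 -0.0034  0.4816]
 [ 0.0652 -0.9979  0.0014 -0.1744]
 [-0.0033 -0.0016 -1.      0.2634]
 [ 0.      0.      0.      1.    ]] 2.15 [ 0.06358178 -0.20902168  0.25801448]
low [316.93586487 233.54518042]
low [310.68425414 235.0776376 ]
tip [317.27110638 261.73622018]
```

View pics/w2.png

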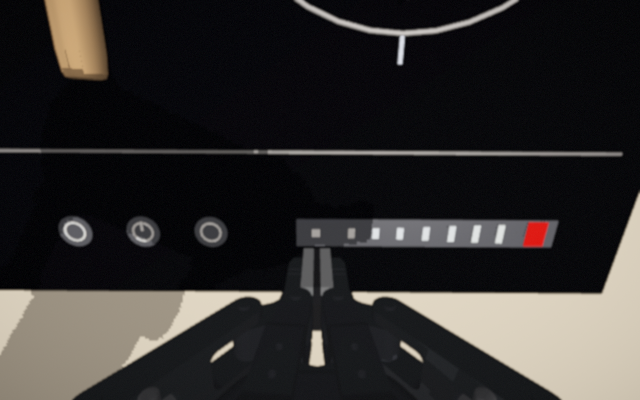

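The dot is at (316,233), which matches the predicted low end (317,233). The strip runs along the image rows, so along tool y. I'll descend gently.

Request:
drive_tool --increments '[{"delta_pos": [2, 0, 6], "turn": 0, "jaw": -1}, {"delta_pos": [0, 0, 8], "turn": 0, "jaw": -1}, {"delta_pos": [0, 0, 6], "turn": 0, "jaw": -1}, {"delta_pos": [0, 0, 3], "turn": 0, "jaw": -1}, {"delta_pos": [0, 0, 2], "turn": 0, "jaw": -1}, {"delta_pos": [0, 0, 1], "turn": 0, "jaw": -1}, {"delta_pos": [0, 0, 0], "turn": 0, "jaw": -1}, {"delta_pos": [0, 0, 0], "turn": 0, "jaw": -1}]'

```text
time: 2.87
tool_pos: [0.4844, -0.1744, 0.2388]
tcp_rot: [3.14, 0.1, 0.0]
wrist_force: [-0.2, -0.3, 0.3]
width: -0.002
grip_force: 0.0
```

Request:
drive_tool --increments '[{"delta_pos": [0, 0, 1], "turn": 0, "jaw": -1}, {"delta_pos": [0, 0, 1], "turn": 0, "jaw": -1}, {"delta_pos": [0, 0, 1], "turn": 0, "jaw": -1}, {"delta_pos": [0, 0, 0], "turn": 0, "jaw": -1}, {"delta_pos": [0, 0, 0], "turn": 0, "jaw": -1}]'

```text
time: 3.28
tool_pos: [0.4843, -0.1744, 0.2356]
tcp_rot: [-3.14, -0.1, 0.0]
wrist_force: [0.4, -0.3, 0.2]
width: 0.0
grip_force: 0.0
```

Request:
drive_tool --increments '[{"delta_pos": [0, 0, 0.5], "turn": 0, "jaw": -1}, {"delta_pos": [0, 0, 0.5], "turn": 0, "jaw": -1}, {"delta_pos": [0, 0, 0], "turn": 0, "jaw": -1}, {"delta_pos": [0, 0, 0], "turn": 0, "jaw": -1}]'

```text
time: 3.62
tool_pos: [0.4843, -0.1744, 0.2346]
tcp_rot: [-3.14, -0.1, 0.0]
wrist_force: [-0.4, 0.0, 0.1]
width: 0.001
grip_force: 0.0
```

Request:
drive_tool --increments '[{"delta_pos": [0, 0, 0.5], "turn": 0, "jaw": -1}, {"delta_pos": [0, 0, 0.4], "turn": 0, "jaw": -1}, {"delta_pos": [0, 0, 0], "turn": 0, "jaw": -1}, {"delta_pos": [0, 0, 0], "turn": 0, "jaw": -1}]'

```text
time: 3.95
tool_pos: [0.4844, -0.1744, 0.234]
tcp_rot: [3.14, 0.1, 0.0]
wrist_force: [0.2, 0.7, 1.8]
width: -0.0
grip_force: 1.0
```

Request:
drive_tool --increments '[{"delta_pos": [0, 0, 0.4], "turn": 0, "jaw": -1}, {"delta_pos": [0, 0, 0], "turn": 0, "jaw": -1}, {"delta_pos": [0, 0, 0], "turn": 0, "jaw": -1}]'

```text
time: 4.2
tool_pos: [0.4844, -0.1744, 0.234]
tcp_rot: [3.14, 0.1, 0.0]
wrist_force: [-2.5, 0.9, 5.4]
width: -0.002
grip_force: 2.6
```

Request:
drive_tool --increments '[{"delta_pos": [0, 2, 0], "turn": 0, "jaw": -1}, {"delta_pos": [0, 4, 0], "turn": 0, "jaw": -1}, {"delta_pos": [-0.3, 4, 0], "turn": 0, "jaw": -1}, {"delta_pos": [0, 4, 0], "turn": 0, "jaw": -1}, {"delta_pos": [-0.3, 4, 0], "turn": 0, "jaw": -1}, {"delta_pos": [0, 4, 0], "turn": 0, "jaw": -1}, {"delta_pos": [0, 4, 0], "turn": 0, "jaw": -1}, {"delta_pos": [0, 4, 0], "turn": 0, "jaw": -1}]'

```text
time: 4.87
tool_pos: [0.486, -0.2042, 0.234]
tcp_rot: [-3.139, -0.099, -0.001]
wrist_force: [0.3, 4.7, 5.7]
width: -0.003
grip_force: 3.1
```

Request:
drive_tool --increments '[{"delta_pos": [0, 4, 0], "turn": 0, "jaw": -1}, {"delta_pos": [0, 4, 0], "turn": 0, "jaw": -1}, {"delta_pos": [0, 4, 0], "turn": 0, "jaw": -1}, {"delta_pos": [0, 4, 0], "turn": 0, "jaw": -1}, {"delta_pos": [0, 4, 0], "turn": 0, "jaw": -1}, {"delta_pos": [0, 4, 0], "turn": 0, "jaw": -1}, {"delta_pos": [0, 4, 0], "turn": 0, "jaw": -1}, {"delta_pos": [0, 4, 0], "turn": 0, "jaw": -1}]'

```text
time: 5.53
tool_pos: [0.488, -0.2361, 0.234]
tcp_rot: [-3.139, -0.099, -0.001]
wrist_force: [0.5, 4.8, 6.4]
width: 0.002
grip_force: 3.2
```

Request:
drive_tool --increments '[{"delta_pos": [-0.2, 4, 0], "turn": 0, "jaw": -1}, {"delta_pos": [0, 4, 0], "turn": 0, "jaw": -1}, {"delta_pos": [-0.2, 4, 0], "turn": 0, "jaw": -1}, {"delta_pos": [0, 4, 0], "turn": 0, "jaw": -1}, {"delta_pos": [0, 4, -0.1], "turn": 0, "jaw": -1}, {"delta_pos": [0, 4, 0], "turn": 0, "jaw": -1}, {"delta_pos": [0, 4, 0], "turn": 0, "jaw": -1}, {"delta_pos": [0, 4, 0], "turn": 0, "jaw": -1}]'

```text
time: 6.2
tool_pos: [0.4896, -0.268, 0.234]
tcp_rot: [-3.139, -0.099, -0.001]
wrist_force: [0.4, 4.0, 6.1]
width: 0.002
grip_force: 3.1
```

Request:
drive_tool --increments '[{"delta_pos": [0, 4, 0], "turn": 0, "jaw": -1}, {"delta_pos": [-0.2, 4, 0], "turn": 0, "jaw": -1}, {"delta_pos": [0, 4, 0], "turn": 0, "jaw": -1}, {"delta_pos": [-0.2, 4, -0.1], "turn": 0, "jaw": -1}, {"delta_pos": [0, 4, 0], "turn": 0, "jaw": -1}, {"delta_pos": [0, 4, 0], "turn": 0, "jaw": -1}, {"delta_pos": [0, 4, 0], "turn": 0, "jaw": -1}, {"delta_pos": [0, 4, 0], "turn": 0, "jaw": -1}]'

```text
time: 6.87
tool_pos: [0.4911, -0.3, 0.2339]
tcp_rot: [-3.139, -0.1, -0.0]
wrist_force: [-0.9, 4.3, 6.1]
width: 0.002
grip_force: 3.1
```

Request:
drive_tool --increments '[{"delta_pos": [0, 4, 0], "turn": 0, "jaw": -1}, {"delta_pos": [0, 3, 0], "turn": 0, "jaw": -1}, {"delta_pos": [0, 2, 0], "turn": 0, "jaw": -1}, {"delta_pos": [0, 0, 0], "turn": 0, "jaw": -1}, {"delta_pos": [0, 0, 0], "turn": 0, "jaw": -1}, {"delta_pos": [0, 0, 0], "turn": 0, "jaw": -1}]'

```text
time: 7.37
tool_pos: [0.4917, -0.3094, 0.234]
tcp_rot: [-3.14, -0.1, -0.001]
wrist_force: [-1.2, 2.6, 5.5]
width: 0.002
grip_force: 2.6
```

```bash
python3 - <<'E'
from h import *
s=grab("wrist","w3");print(s["tool_pos"],s["wrist_force"],s["time"])
E
```

```text
[ 0.49169706 -0.30935756  0.23396624] [-1.15825885  2.61122409  5.53528265] 7.3667
```

View pics/w3.png

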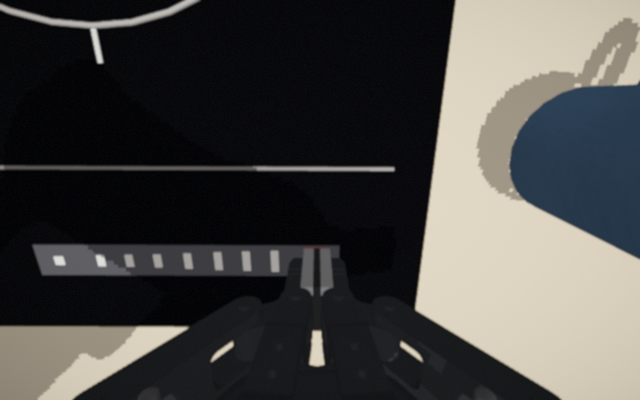

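The fingertips rest on the red end at (317,250), pressing with about 5.5 N, and the mug is clear. I'm handing it in.

```bash
python3 -c "
from workcell import bot
print(bot.finish_job())"
```

```text
the job is handed in; nothing more can be done
None
```

I slid the closed fingertips along the right slider (the saucepan's plate) from the white dot to the red end in one stroke at about 5–6 N, and handed the job in at about 7.4 s with them still resting there; no verdict came back.

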